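# Seat the temperature probe to its depth ring in the one well that is deep enough

## Robot

A 7-joint arm with a two-finger parallel gripper is mounted at the origin on the work surface. World frame = base frame: x ahead of the robot, y to its left, z up, the work surface at z = 0. Lengths are in mm, angles in rad, forces in N, time in s.
With the tool pointing down it reaches from about 400 to 875 mm from the base axis. Payload 19.3 kg.
Tool frame: the origin (TCP) lies at the very end of the fingers, on their centre line; the grasp point (between the pads) lies 19 mm behind it (grip_point_offset is the z of the grasp point in the tool frame, in mm); z points along the fingers, x is the direction in which the jaws open and shut, and the axes are right-handed (so a half turn about z gives the same grasp; the last joint's range is limited). The gripper opens to 85 mm and grips with 20 to 120 N. Pads are 22 mm wide; open, the fingers measure 114 mm over their backs; the gripper's body (76 mm by 85 mm) begins 54 mm behind the grasp point. The pads swing forward as they close: fully open they stand 13 mm farther back than shut.
Start: joints at [-1.322, 0.521, -0.036, 1.599, 0.021, 1.021, -0.113], TCP at [195.911, 593.493, 231.291] pointing down, gripper open.
Joint ranges: [-2.91, 2.91], [-0.3, 2.13], [-1.5, 1.42], [0.17, 2.43], [-1.26, 4.41], [0.16, 1.93], [-2.52, 2.52]. Speed limits (rad/s): [1.89, 1.89, 2.39, 2.39, 3.01, 3.01, 3.01].

## Interface

Orientations are given as a 3x3 rotation matrix whose columns are the frame's x, y, z axes.
In Python, from workcell import movep, movel, goto_joints, open_gripper, clamp, wait, inverse_kinematics, read_state, camera, PlanningError, finish_job, grip_point_offset gives the robot as it stands. Calls block until the motion is done:
- movep(position, orientation): joint-space move of the TCP to a pose.
- movel(position, frame=None, max_speed=150, guard=None): straight line of the TCP; frame=None keeps the orientation; max_speed is the mean speed in mm/s. With guard (N) it stops when the force on the tool has changed by that much, and returns True; else False.
- goto_joints(angles): joint-space move.
- open_gripper() and clamp(): open the fingers fully, or close them until they stop; the grip force is fixed at half the most.
- wait(seconds).
- inverse_kinematics(position, orientation): joint angles nearest the present ones, or None.
- read_state(): the state.
- camera(name): name is "scene" or "top"; returns a dict with "image" (480x640x3 uint8, blue, green, red), "range_z" (480x640 float32, mm along the optical axis (not along the pixel's ray), 0 where there is no reading), "fx", "fy", "cx", "cy" (pixels), "cam_to_world" (4x4, takes a point from camera to world coordinates). Camera axes: x right, y up, looking along -z (the intrinsics and any distortion apply to the point x, -y, -z); pixel columns grow to the right and rows downward; lengths in mm; the calibration is good to about 2 mm. A picture is of the moment at which its call begins.
A pose or a line that the arm cannot do raises PlanningError and nothing moves.
- finish_job(): hands the job in, once; it reports no verdict.
The state is a dict: "time": time; "qpos": joint angles; "qvel": joint speeds; "joint_efforts": joint torques, N m; "eef_pos": TCP position; "tool_rot": TCP orientation; "ft_force": force on the tool from outside, world axes, zero at the start; "torque": the same for the moment, N m; "finger_gap": finger opening in mm.
Only numpy, scipy, OpenCV 4.12 (cv2) and the standard library are available. Lean on these libraries where they do the work, as an engineer would, in place of code of your own. Each camera call takes 0.05 s, during which the arm holds its last target. There are 200 camera calls.

## Task

Take the temperature probe out of the orange rack and find, by pushing it down hard against the sliding pads in the heater block's wells until it bottoms, the one well deep enough to bring the probe's dark depth ring level with the top face of the block. Leave the probe standing in that well, pushed fully home with its ring level with the top of the block, and let go of it; do not disturb the beaker, the jar or the pipette.

Things in the scene. Friction and masses are not known exactly. Their poses are not given: they have to be found in the camera images.
- probe_handle (a point): centre of the probe's handle, a square bar of grey plastic 22 x 22 mm and 50 mm tall, its flats facing along its x and y axes. The loose probe (70 to 120 g, 126 mm long) starts upright in the rack; below the handle it is a plain steel rod, 12 mm in diameter, with a 2 mm chamfer at its foot. z points up along the rod
- probe_mark (a point): centre of the probe's depth ring, a dark line 2 mm wide round the steel rod, 41 mm below the handle's centre, 16 mm below the handle's underside and 60 mm above the rod's foot; z points up along the rod
- probe_tip (a point): centre of the flat foot of the probe's rod, 101 mm below the handle's centre and 60 mm below the depth ring; z points up along the rod
- block_top (a point): centre of the top face of the fixed heater's aluminium block, 100 mm above the work surface; z up, the row of wells along y. The face is 70 x 124 mm and stands 10 mm above the white housing round it (150 x 170 mm)
- heater: the heater; origin at the centre of its underside. In each well a steel pad starts 22 to 32 mm below the top, and slides down to a hidden hard stop 36 mm below it in one well, 48 mm in another, 60 mm in the third; which is which varies and cannot be seen. The ring can come level only in the 60 mm well; in the others it ends 24 or 12 mm too high
- well0 (a point): mouth centre, in the block's top face, of one of three round wells 15 mm wide with a 2 mm chamfer, in a row 38 mm apart; z up; this one at the -y end of the row. The lift pad in each well, 14 mm across, is held by friction: it yields to a steady push of about 8 N (up to 12 N when pushed fast), so that the first resistance is not yet the bottom; it does not spring back
- well1 (a point): mouth centre, in the block's top face, of one of three round wells 15 mm wide with a 2 mm chamfer, in a row 38 mm apart; z up; the middle one, with the same kind of pad
- well2 (a point): mouth centre, in the block's top face, of one of three round wells 15 mm wide with a 2 mm chamfer, in a row 38 mm apart; z up; this one at the +y end of the row, with the same kind of pad
- rack: fixed orange tube rack, 75 x 160 mm and 60 mm tall, origin at the centre of its underside, long side along its y. The probe stands in the hole at its centre (14 mm wide, 40 mm deep, so the probe's foot starts 20 mm above the work surface and must be lifted 40 mm to come free). White caps 7 mm high near the rack's ends are part of it
- beaker_mid (a point): centre (42 mm up) of a loose open glass beaker, 68 mm wide, 85 mm tall: a bystander
- jar_mid (a point): centre (40 mm up) of a loose capped jar, 60 mm wide, 80 mm tall: a bystander
- pipette_mid (a point): centre of the body (14 mm up) of a loose white hand pipette lying flat, about 250 mm long along its x, 30 mm wide: a bystander
Not all that is in view belongs to the job. There is more than one size of the part that bears probe_handle; the job needs the middle-sized.

How it is judged:
By the outcome, as a careful person would: the job done as asked, in the order asked, and still so for the second after the job is handed in, with the robot touching nothing.
It also fails if it takes over 54 s, if anything falls off the work surface, if the arm or the gripper's body presses on something with over 40 N, if the wrist force passes 120 N, or if a joint passes its speed limit or range.

## Working session

There is one attempt and no reset: what is moved stays moved. The work goes in short steps, each a Python script; the robot and the scene stay as the last script left them, time stands still between calls to the robot, and variables do not carry over. Pictures are saved under pics/ and viewed, about 8 in all and at most 12, crops included, and the job is handed in when it is done.

```bash
mkdir -p pics; ls; cat > h.py <<'E'
import numpy as np, cv2
from workcell import *
def ray(c,u,v):
    d=np.array([(u-c["cx"])/c["fx"],-(v-c["cy"])/c["fy"],-1.0]);T=c["cam_to_world"];return T[:3,3],T[:3,:3]@d
def onz(c,u,v,z):
    o,d=ray(c,u,v);return o+d*(z-o[2])/d[2]
def cloud(c):
    v,u=np.mgrid[:480,:640];r=c["range_z"];P=np.stack([(u-c["cx"])/c["fx"]*r,-(v-c["cy"])/c["fy"]*r,-r],-1)
    T=c["cam_to_world"];return P@T[:3,:3].T+T[:3,3]
E
python3 - <<'E'
from h import *
for n in("scene","top"):
    c=camera(n);cv2.imwrite(f"pics/{n}0.png",c["image"]);print(n,{k:c[k] for k in c if k not in("image","range_z")})
print(read_state(),grip_point_offset)
E
```

```text
pics
scene {'fx': 500.11948790392455, 'fy': 500.11948790392455, 'cx': 315.5910932419339, 'cy': 244.0475329690681, 'cam_to_world': array([[ 7.49289397e-01, -3.65803707e-01,  5.52044425e-01,
         1.21443011e+03],
       [ 6.62120423e-01,  4.29827923e-01, -6.13876618e-01,
        -6.59746573e+02],
       [-1.27257663e-02,  8.25491130e-01,  5.64271610e-01,
         6.99044489e+02],
       [ 0.00000000e+00,  0.00000000e+00,  0.00000000e+00,
         1.00000000e+00]])}
top {'fx': 592.091923134236, 'fy': 592.091923134236, 'cx': 314.0062783739234, 'cy': 249.62974031022236, 'cam_to_world': array([[ 2.24402262e-02,  9.88043367e-01, -1.52534391e-01,
         4.00790128e+02],
       [-9.99700378e-01,  2.36685248e-02,  6.24138828e-03,
         4.06444192e+00],
       [ 9.77702630e-03,  1.52348630e-01,  9.88278455e-01,
         1.32383575e+03],
       [ 0.00000000e+00,  0.00000000e+00,  0.00000000e+00,
         1.00000000e+00]])}
{'time': 0.1, 'qpos': array([-1.32221232,  0.5219489 , -0.03631421,  1.5999467 ,  0.02119003,
        1.02111886, -0.1127838 ]), 'qvel': array([-7.81583755e-04, -1.92810701e-03,  2.26002230e-04, -1.47538362e-03,
        3.27001248e-05,  6.95824395e-04,  2.26390368e-03]), 'joint_efforts': array([ 3.69807167e-03, -9.28481627e+01,  1.98387288e+00, -3.70538092e+01,
        1.80929422e-02,  5.27275624e-03,  7.26950225e-05]), 'eef_pos': array([195.82369628, 593.20618712, 230.78840938]), 'tool_rot': array([[ 3.13422883e-01,  9.49613622e-01, -2.56470284e-04],
       [ 9.49613093e-01, -3.13422980e-01, -1.00498628e-03],
       [-1.03473234e-03,  7.14381585e-05, -9.99999462e-01]]), 'ft_force': array([0.34565212, 0.10714789, 0.31909634]), 'torque': array([ 0.04117556,  0.0015678 , -0.00726433]), 'finger_gap': 85.44801877747305} -18.700000000000003
```

View pics/scene0.png

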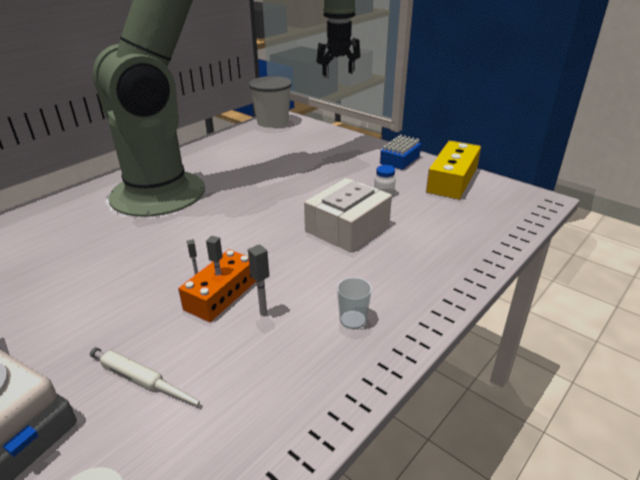

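View pics/top0.png

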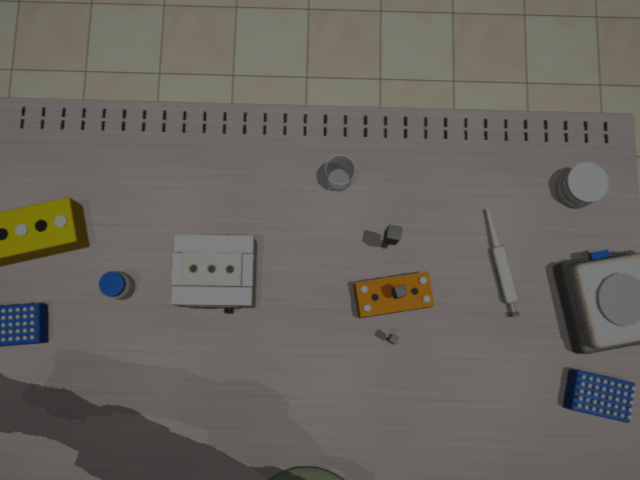

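The scene shows three probes. The small one is at scene (193,247) and top (393,338). The medium one, in the orange rack's centre hole, is at scene (215,248) and top (400,292). The large one is at scene (260,262) and top (393,235). I choose the one in the rack. The heater wells are at top (194,269), (211,269) and (230,269). Next I'll check a close crop and measure.

```bash
python3 - <<'E'
from h import *
s=camera("scene");t=camera("top")
a=cv2.resize(s["image"][215:330,165:295],None,fx=4,fy=4,interpolation=2)[:460]
b=cv2.resize(t["image"][215:355,340:440],None,fx=3.28,fy=3.28,interpolation=2)
e=cv2.resize(t["image"][225:320,165:265],None,fx=3,fy=3,interpolation=2)
out=np.zeros((600,800,3),np.uint8);a=a[:300*2];out[:a.shape[0]//1,:460]=a[:, :460][:600]
out[:285,480:780]=e; b=cv2.resize(b,(220,308));out[290:598,480:700]=b
cv2.imwrite("pics/crop1.png",out)
P=cloud(t);Q=cloud(s)
im=t["image"].astype(int)
# block top face
m=(abs(P[...,2]-100)<6);m[:, :160]=0;m[:,270:]=0
r=cv2.minAreaRect(P[m][:,:2].astype(np.float32));print("block",r,m.sum())
m=(abs(P[...,2]-90)<4);m[:, :160]=0;m[:,270:]=0
print("house",cv2.minAreaRect(P[m][:,:2].astype(np.float32)),m.sum())
hsv=cv2.cvtColor(t["image"],cv2.COLOR_BGR2HSV)
m=(hsv[...,0]<16)&(hsv[...,1]>150)&(abs(P[...,2]-60)<8);m[:,:340]=0;m[:,450:]=0;m[:250]=0
print("rack",cv2.minAreaRect(P[m][:,:2].astype(np.float32)),m.sum())
for n,(u0,u1,v0,v1) in dict(big=(375,410,220,250),mid=(385,412,280,302),small=(380,405,325,350)).items():
    q=P[v0:v1,u0:u1].reshape(-1,3);z=q[:,2].max();k=q[:,2]>z-6;print(n,z,q[k].mean(0),cv2.minAreaRect(q[k][:,:2].astype(np.float32)),k.sum())
# wells dark blobs
g=cv2.cvtColor(t["image"],cv2.COLOR_BGR2GRAY)
sub=g[262:277,184:240];print(sub[::2,::2])
E
```

```text
block ((544.5654907226562, 208.43997192382812), (147.0296630859375, 165.4269561767578), 0.18240247666835785) 2206
house ((545.303466796875, 208.1224365234375), (149.874755859375, 170.67860412597656), 0.5170227289199829) 3302
rack ((496.1189880371094, -181.980712890625), (68.6016845703125, 151.5137481689453), 18.3316593170166) 142
big 1323.8357526682214 [ 400.79012834    4.06444192 1323.83575267] ((400.7901306152344, 4.064442157745361), (0.0, 0.0), 0.0) 2
mid 1323.8357526682214 [ 400.79012834    4.06444192 1323.83575267] ((400.7901306152344, 4.064442157745361), (0.0, 0.0), 0.0) 3
small 1323.8357526682214 [ 400.79012834    4.06444192 1323.83575267] ((400.7901306152344, 4.064442157745361), (0.0, 0.0), 0.0) 2
[[123 122 121 124 123 123 123 124 125 123 124 125 124 124 125 125 124 124
  125 124 125 125 125 125 125 124 125 125]
 [123 123 121 117 101 103 119 123 124 124 123 124 123 110 107 120 124 125
  125 126 125 124 118 114 122 125 125 126]
 [123 123 118  84  52  51  73 121 124 124 124 123  95  56  56  83 122 125
  124 124 125 108  67  57  83 118 124 125]
 [124 123 113  61  49  53  65 117 124 124 125 118  75  49  55  59 115 124
  125 124 120  79  49  54  54 109 125 124]
 [125 124 117  76  50  54  83 123 124 125 125 123  80  50  54  69 118 124
  125 125 124  84  51  54  56 112 125 124]
 [123 123 123 112  88  95 118 120 124 123 124 124 113  83  79 111 124 125
  123 126 124 114  77  70  99 123 125 125]
 [123 124 123 123 123 123 124 123 124 124 124 125 126 124 124 125 124 125
  125 125 125 124 123 121 123 126 126 124]
 [124 124 124 124 124 124 124 124 125 125 124 125 125 126 125 125 124 124
  124 126 125 125 125 125 124 125 126 124]]
```

View pics/crop1.png

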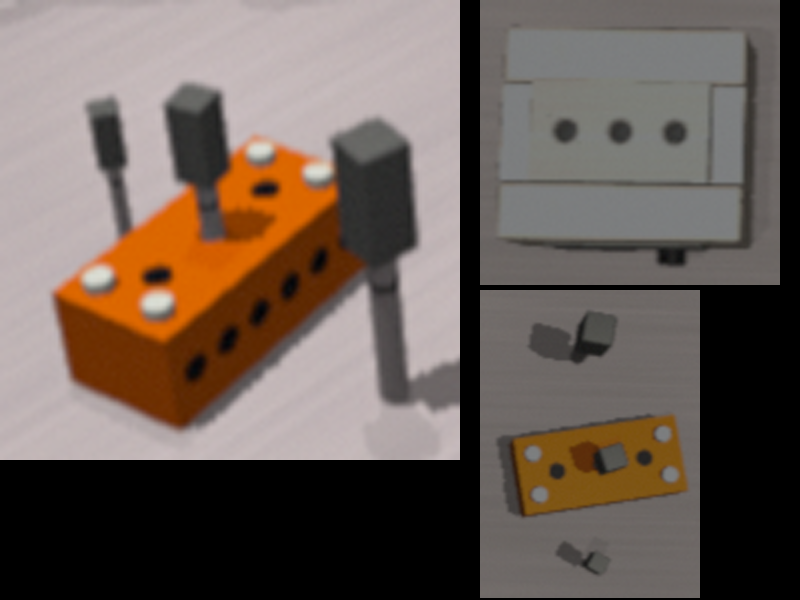

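The crop confirms the middle-sized probe in the rack's centre hole, crop (197,130), with the big and small ones standing on the table. The heater's three wells are plain in the top view.

```bash
cat >> h.py <<'E'
def blobs(mask,amin=20,amax=1e5):
    n,l,st,ce=cv2.connectedComponentsWithStats(mask.astype(np.uint8));return [(ce[i].round(2),st[i,4],l==i) for i in range(1,n) if amin<st[i,4]<amax]
E
python3 - <<'E'
from h import *
t=camera("top");s=camera("scene");P=cloud(t);Q=cloud(s)
g=cv2.cvtColor(t["image"],cv2.COLOR_BGR2GRAY)
m=np.zeros_like(g);m[258:280,182:242]=g[258:280,182:242]<92
for c,a,_ in blobs(m): print("well",c,a,onz(t,*c,100).round(1))
gs=cv2.cvtColor(s["image"],cv2.COLOR_BGR2GRAY)
m=np.zeros_like(gs);m[180:212,320:370]=gs[180:212,320:370]<105
for c,a,_ in blobs(m,5): print("sc well",c,a,onz(s,*c,100).round(1))
for n,(u0,u1,v0,v1) in dict(big=(375,410,220,250),mid=(385,412,280,302),small=(380,405,325,350)).items():
    ok=(t["range_z"]>0);B=np.zeros_like(ok);B[v0:v1,u0:u1]=1;k=ok&B;z=np.percentile(P[k][:,2],97) if n!="x" else 0
    k2=k&(P[...,2]>z-12)
    pts=np.argwhere(k2)[:,::-1].astype(np.float32)
    r=cv2.minAreaRect(np.array([onz(t,u,v,146 if n=="mid" else z)[:2] for u,v in pts],np.float32));print(n,z,r,len(pts))
np.set_printoptions(linewidth=250)
hsv=cv2.cvtColor(t["image"],cv2.COLOR_BGR2HSV)
print(g[282:302,386:412]);print((hsv[282:302,386:412,1]))
m=(hsv[...,0]<20)&(hsv[...,1]>150);B=np.zeros_like(m);B[255:330,345:445]=1
c,a,k=max(blobs(m&B),key=lambda b:b[1])
pts=np.array([onz(t,u,v,60)[:2] for v,u in np.argwhere(k)],np.float32);print("rack",cv2.minAreaRect(pts))
# scene handle dark top
m=np.zeros_like(gs);hs=cv2.cvtColor(s["image"],cv2.COLOR_BGR2HSV)
print("jar/beaker etc", [ (n,onz(t,u,v,z).round()) for n,u,v,z in (("jar",113,285,80),("beaker",340,168,85),("pip",500,260,14))])
E
```

```text
well [192.9  268.17] 48 [544.7 247.  100. ]
well [211.33 268.43] 49 [545.1 208.7 100. ]
well [229.5  268.64] 50 [545.5 171.  100. ]
sc well [347.73 203.24] 107 [572.  172.5 100. ]
big 166.62542102773853 ((617.99560546875, -161.596435546875), (29.05447769165039, 29.77527618408203), 80.71052551269531) 211
mid 149.3120285077165 ((504.0942077636719, -177.7672882080078), (22.01399803161621, 22.90899658203125), 18.652759552001953) 129
small 96.49903706960005 ((409.60498046875, -170.96554565429688), (17.429182052612305, 16.54869270324707), 57.53857421875) 69
[[88 88 87 88 89 90 89 88 88 91 88 89 88 85 86 86 86 86 88 88 88 88 89 88 90 89]
 [87 84 76 76 87 86 90 90 87 87 86 85 85 86 87 86 83 85 87 87 88 88 88 88 89 88]
 [65 64 61 61 65 77 86 86 86 86 86 85 85 83 83 80 75 75 81 86 88 89 90 89 88 89]
 [57 56 57 56 56 60 63 75 82 86 83 85 76 70 71 72 76 78 75 79 88 89 88 90 89 89]
 [57 55 55 55 56 54 52 57 71 76 70 73 73 77 78 78 79 78 76 81 89 88 89 89 89 89]
 [55 56 56 55 55 52 49 47 61 72 77 80 79 81 81 82 82 81 79 83 88 89 88 89 90 88]
 [57 55 56 54 55 51 44 38 50 71 80 81 82 83 81 83 82 82 
[... 2757 characters left out ...]
 218 226 222 211 211 223 218 224]
 [216 225 217 219 220 226 224 208 171 143 148 180 192 213 216 213 216 215 219 215 225 216 219 217 215 217]
 [217 215 217 213 217 225 213 205 199 207 204 212 212 214 217 215 209 217 213 217 213 215 217 213 207 213]
 [217 215 215 209 205 217 217 213 218 214 215 219 210 219 213 215 222 215 221 209 219 217 223 215 225 222]
 [217 219 209 225 207 217 215 217 222 217 224 207 215 215 223 215 219 215 211 217 219 228 219 217 209 218]]
rack ((503.80877685546875, -175.39883422851562), (75.08744049072266, 162.4298858642578), 9.982748031616211)
jar/beaker etc [('jar', array([508., 416.,  80.])), ('beaker', array([772., -56.,  85.])), ('pip', array([ 589., -421.,   14.]))]
```

```bash
cat >> h.py <<'E'
def down(deg):
    a=np.radians(deg);return np.array([[np.cos(a),np.sin(a),0],[np.sin(a),-np.cos(a),0],[0,0,-1.]])
def st(tag=""):
    s=read_state();print(tag,"t",round(s["time"],2),"p",s["eef_pos"].round(1),"F",s["ft_force"].round(1),"T",s["torque"].round(2),"gap",round(s["finger_gap"],1));return s
E
python3 - <<'E'
from h import *
q0=read_state()["qpos"];best=None
for d in(108.65,-71.35):
    q=inverse_kinematics([504,-177.3,230],down(d));print(d,q)
    if q is not None and(best is None or abs(q-q0).max()<best[0]):best=(abs(q-q0).max(),d)
d=best[1];print(d)
movep([504,-177.3,230],down(d));st("above")
print(movel([504,-177.3,103],max_speed=120,guard=12));st("down")
clamp();st("clamped")
print(movel([504,-177.3,108],max_speed=40));st("up5")
movel([504,-177.3,215],max_speed=120);st("up")
for n in("top","scene"):
    c=camera(n);cv2.imwrite(f"pics/{n}2.png",c["image"])
t=cv2.imread("pics/top2.png")[190:340,330:460];s=cv2.imread("pics/scene2.png")[130:330,120:320]
cv2.imwrite("pics/c2.png",np.hstack([cv2.resize(t,(346,400)),cv2.resize(s,(400,400))]))
E
```

```text
108.65 [-0.14975684  0.42047652  0.50811939  1.86039187 -0.25147067  0.92421056
  2.3704358 ]
-71.35 [-0.49806677  0.6348887   1.10269185  1.87467606 -0.65562261  1.05151674
 -0.36866692]
-71.35
above t 3.22 p [ 504.3 -176.6  229.9] F [-0.6 -0.1 -0.3] T [ 0.01  0.04 -0.04] gap 85.0
False
down t 4.42 p [ 504.3 -177.4  103.5] F [ 0.1  0.6 -0. ] T [ 0.03 -0.01  0.01] gap 85.1
clamped t 5.03 p [ 504.1 -177.3  103.2] F [-1.3  0.4  4.6] T [ 0.19  0.14 -0.03] gap 21.1
False
up5 t 5.3 p [ 504.1 -177.3  108.2] F [ 0.5  0.4 -1. ] T [-0.03 -0.02  0.  ] gap 21.2
up t 6.34 p [ 503.8 -177.1  214.4] F [ 0.4 -0.7 -0.2] T [ 0.04 -0.01  0.04] gap 21.1
```

View pics/c2.png

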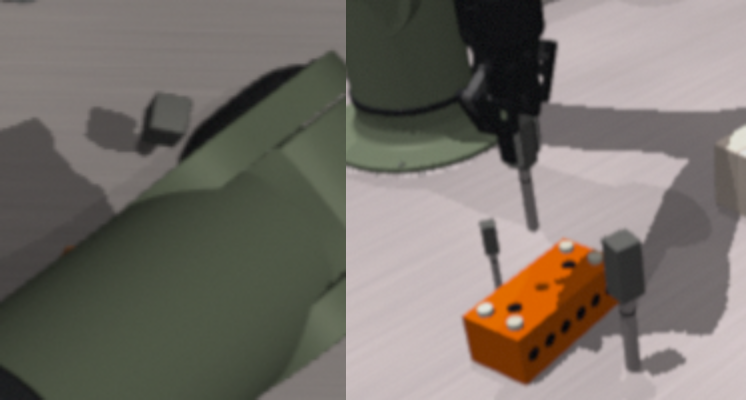

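Grasp is good: gap 21 mm, and the probe hangs upright, clear of the rack. Next I'll hover over the -y well and compare the rod with the mouth in the scene view.

```bash
cat >> h.py <<'E'
def pix(c,p):
    T=c["cam_to_world"];q=T[:3,:3].T@(np.array(p,float)-T[:3,3]);return np.array([c["cx"]+c["fx"]*q[0]/-q[2],c["cy"]-c["fy"]*q[1]/-q[2]])
E
python3 - <<'E'
from h import *
x,y=545.5,171
movel([x,y,215],max_speed=200);movel([x,y,190],max_speed=80);s=st("hover")
c=camera("scene");cv2.imwrite("pics/s3raw.png",c["image"])
for n,p in dict(w0=(545.5,171,100),w1=(545.1,208.7,100),w2=(544.7,247,100),foot=(*s["eef_pos"][:2],s["eef_pos"][2]-83.3),mark=(*s["eef_pos"][:2],s["eef_pos"][2]-23.3)).items():print(n,pix(c,p).round(1))
a=c["image"][100:220,280:400];cv2.imwrite("pics/s3.png",cv2.resize(a,(600,600),interpolation=2))
E
```

```text
hover t 8.8 p [545.4 170.7 189.6] F [-0.  -0.2  0.1] T [ 0.02 -0.02 -0.03] gap 21.2
w0 [338.8 200. ]
w1 [348.3 194.2]
w2 [357.6 188.6]
foot [338.7 197.7]
mark [339.1 175.4]
```

View pics/s3.png

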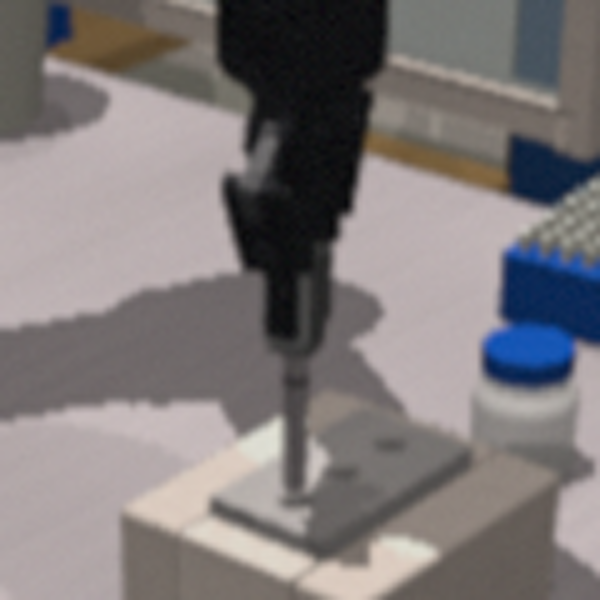

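The rod foot is at crop (294,492), directly over the well mouth at (295,500), so the alignment is good. Now I'll push.

```bash
cat >> h.py <<'E'
def probe(x,y,guard=28):
    h=read_state()["eef_pos"]
    r=movel([x,y,175],max_speed=40,guard=6);st(f"mouth {r}")
    if r: return None
    r=movel([x,y,83.3+37],max_speed=35,guard=guard);s=st(f"push {r}")
    wait(.2);s=st("held");print("foot depth",100-(s["eef_pos"][2]-83.3));return s
E
python3 - <<'E'
from h import *
probe(545.5,171)
E
```

```text
mouth False t 9.38 p [545.5 170.9 174.9] F [0.7 0.1 0.2] T [0.04 0.04 0.  ] gap 21.2
push True t 10.28 p [546.3 170.8 146.6] F [-2.  -0.3 17.7] T [ 0.06  0.72 -0.04] gap 21.4
held t 10.48 p [546.2 170.9 146.7] F [-1.7 -0.3 14.6] T [-0.11  0.54  0.  ] gap 21.4
foot depth 36.625066259117816
```

This bottomed at 36.6 mm, so it is the 36 mm well. On to the next.

```bash
python3 - <<'E'
from h import *
movel([545.5,171,200],max_speed=120);movel([545.1,208.7,200],max_speed=100);movel([545.1,208.7,190]);st("hover")
probe(545.1,208.7)
E
```

```text
hover t 11.86 p [544.9 208.1 189.6] F [ 0.2  0.  -0.4] T [-0.04  0.04 -0.02] gap 21.1
mouth False t 12.38 p [545.1 208.6 175. ] F [ 0.4 -0.3 -0.4] T [-0.01  0.02 -0.05] gap 22.0
push True t 13.48 p [545.7 208.9 134.5] F [-2.2  0.8 14.3] T [ 0.28  0.65 -0.01] gap 21.5
held t 13.68 p [545.7 208.9 134.5] F [-2.   0.1 13.8] T [ 0.33  0.51 -0.01] gap 21.4
foot depth 48.75109940602148
```

That one is 48 mm, so the +y well should be the 60 mm one. I'll push there and verify.

```bash
python3 - <<'E'
from h import *
x,y=544.7,246.7
movel([545.1,208.7,200],max_speed=120);movel([x,y,200],max_speed=100);movel([x,y,190]);st("hover")
s=probe(x,y,35)
c=camera("scene");cv2.imwrite("pics/s4raw.png",c["image"])
cv2.imwrite("pics/s4.png",cv2.resize(c["image"][120:220,300:400],(600,600),interpolation=2))
E
```

```text
hover t 15.17 p [544.5 246.1 189.6] F [ 0.7 -0.1 -0.1] T [-0.01 -0.01  0.01] gap 21.4
mouth False t 15.69 p [544.7 246.6 174.9] F [ 0.6 -0.6 -1. ] T [-0.04 -0.02 -0.03] gap 21.4
push True t 17.13 p [545.4 246.7 122.5] F [-4.   0.3 14. ] T [-0.06  0.96  0.  ] gap 21.4
held t 17.33 p [545.4 246.7 122.5] F [-3.3  0.3 14.1] T [-0.06  0.94  0.05] gap 21.6
foot depth 60.76322139834424
```

View pics/s4.png

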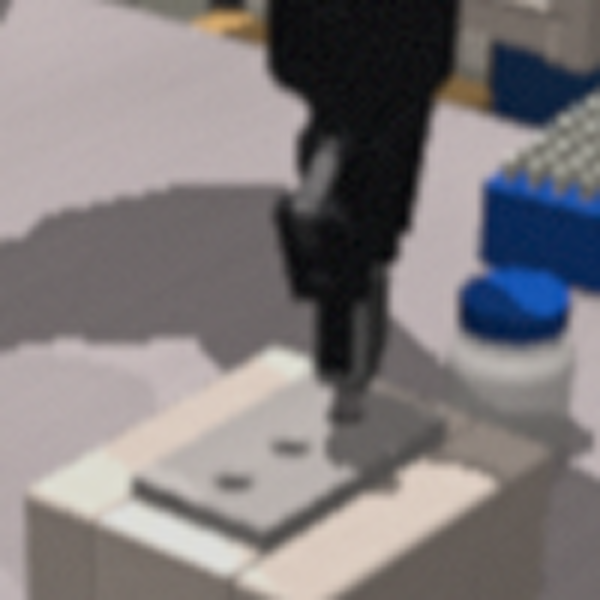

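The rod is 60.8 mm deep, with the same +0.7 offset as in the other wells, so it is bottomed. The ring is at the well mouth, crop (345,412). Now release, retreat and check.

```bash
python3 - <<'E'
from h import *
open_gripper();st("open")
movel([545.4,246.7,240],max_speed=120);movep([440,-60,320],down(-71.35));st("away")
c=camera("scene");t=camera("top")
a=cv2.resize(c["image"][140:220,310:400],(675,600),interpolation=2);cv2.imwrite("pics/s5.png",a)
P=cloud(t);k=np.zeros((480,640),bool);k[245:290,165:215]=1;k&=(t["range_z"]>0)&(P[...,2]>150);print("handle top",P[k].mean(0).round(1),np.percentile(P[k][:,2],[10,50,90]).round(1),k.sum())
cv2.imwrite("pics/t5.png",t["image"])
print("ring at z=100 pix",pix(c,(545,247,100)),"12 high",pix(c,(545,247,112)))
a=cv2.imread("pics/scene0.png");d=cv2.absdiff(a,c["image"]).max(2)>40
for n,(u,v) in dict(jar=(384,182),beaker=(353,302),pip=(145,376)).items():print(n,d[v-25:v+25,u-25:u+25].mean())
E
```

```text
open t 18.02 p [545.1 246.8 122.2] F [ 0.2  0.2 -0.6] T [-0.05  0.03  0.  ] gap 85.8
away t 20.43 p [440.6 -59.  319.9] F [ 0.7  0.3 -0.4] T [-0.03 -0.01  0.05] gap 85.4
handle top [544.3 243.4 164.8] [158.3 165.7 169.2] 147
ring at z=100 pix [357.68351192 188.61661478] 12 high [357.84944122 184.37826139]
jar 0.05
beaker 0.0
pip 0.0
```

View pics/s5.png

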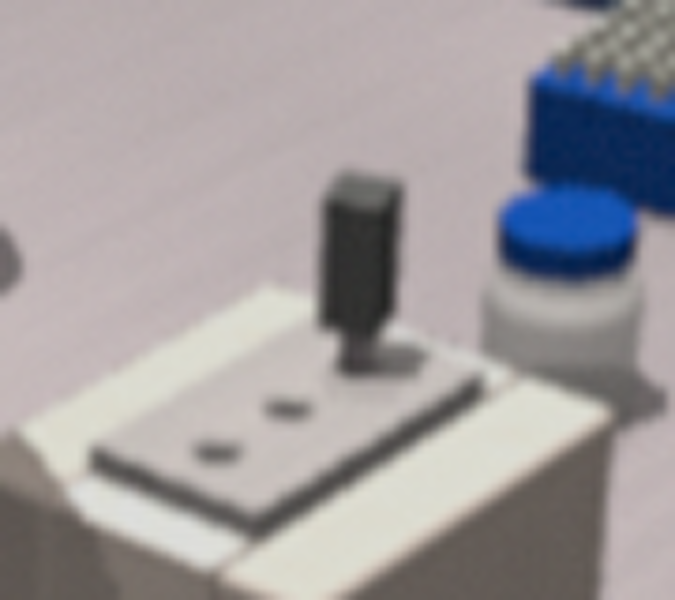

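The probe is standing upright with its ring at the mouth, crop (357,368), and the handle top at 165.7 mm (166 expected). Handing in.

```bash
python3 -c "
from h import *
finish_job()"
```

```text
the job is handed in; nothing more can be done
```

I took the middle-sized probe out of the orange rack and left it standing, released, in the +y well (well2), pushed fully home. The job is handed in.

| Well | Measured bottom | True depth |
|---|---|---|
| well0 (-y end) | 36.6 mm | 36 mm |
| well1 (middle) | 48.8 mm | 48 mm |
| well2 (+y end) | 60.8 mm | 60 mm |

The readings all sit about 0.7 mm deep, which is a constant offset in my height reference. Each push ended on its force guard: 28 N in well0 and well1, and 35 N in well2.

**Last checks:**
- **Depth:** the handle top measured 165.7 mm (median, spread of several mm) against 166 mm expected, and the picture shows the ring at the well mouth.
- **Bystanders:** the beaker and pipette show no change in the picture. About 5% of pixels changed around the jar. I put that down to the arm's shadow moving, because the jar looks undisturbed, but I did not measure its position again.
- **Time and force:** the arm was clear by about 20 s, well inside the 54 s limit. The largest wrist force I saw was about 18 N just after a stop.

No check failed or disagreed.

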